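# Shut the covered air valve

### The job

Shut the compressed-air valve with the red handle, which is hidden under the sliding metal cover of the green valve box: push the cover by its black rib all the way across to the other end of the box, then push the red handle round until it is fully shut, straight across its pipe. Slide the cover in its tracks without lifting it off, leave the blue valve as it is, and do not disturb the things standing on the bench.

Things in the scene. Friction and masses are not known exactly. Their poses are not given: they have to be found in the camera images.
- airbox: Fixed green open-topped valve box, 214 (x) by 340 (y) by 83 mm high; 26 mm pipe stubs on both long sides. Origin: centre of its underside, on the bench; z up. Inside: shaft 170 (x) by 320 mm (y), floor 8 mm up, ledges for the cover 75 mm up along both long sides. Red and blue valves stand in its +y and -y halves (bay centres y = +80 and -80 mm); which is where varies.
- cover: Loose aluminium plate, 189 (x) by 150 (y) by 6 mm, 0.25 to 0.5 kg, on the box's ledges. Origin: centre of its underside; axes as the box's. In its middle a black rib, 90 mm along x, 14 mm thick, top 34 mm above the underside. Starts over the red valve at one end; a few N slide it 165 mm along y to the other end wall, over the blue valve: its centre is then at y = +85 or -85 mm of the box.
- marked_valve: Fixed brass valve with the red handle, on a steel pipe along x; below the handle nothing is higher than 42 mm above the bench. Origin: on the handle's vertical turning axis, at bench height; axes as the box's. It lies at x = +45 mm of the box, 15 mm to the -y side of its bay's centre.
- marked_bay (a point): Centre of the half of the box in which the red valve stands, at bench height; axes as the box's.
- marked_handle (a joint): Angle of the red handle, rad. 0 = open, pointing along the pipe to the box's -x. It turns clockwise seen from above, tip towards the box's +y; shut is against the stop at 1.571, across the pipe, pointing to +y. Starts at 0 to 0.4, needs about 0.3 N m (5 N at the tip), stays where it is left.
- marked_tip (a point): On the red handle's centre line, 65 mm from its turning axis, at mid height (55 mm above the bench). The handle is a bar reaching 75 mm from the axis, 14 mm thick, from 45 to 66 mm above the bench; its outer 56 mm is a red sleeve.
- other_valve: The same valve with the blue handle, in the other half of the box; origin and axes as the red one's.
- other_handle (a joint): Angle of the blue handle, as for the red one; to be left alone.
- other_tip (a point): On the blue handle's centre line, 65 mm from its turning axis, at mid height.
- tin: Loose tin with a yellow label, 60 mm across, 100 mm high, standing on the bench; origin at the centre of its underside.
- mug: Loose white mug, 76 mm across, 90 mm high, standing on the bench; origin at the centre of its underside.
- tape: Loose orange roll of tape, 90 mm across, 25 mm high, lying flat; origin at the centre of its underside.
- wrench: Loose steel wrench lying on the bench beyond the box.
Things that resemble listed ones, but are neither listed nor needed, are in the scene too. Of the things shaped like the cover, the aluminium one is meant.

How it is judged:
By the outcome, as a careful person would: the job done as asked, in the order asked, and still so for the second after the job is handed in, with the robot touching nothing.
It also fails if it takes over 53 s, if anything falls off the work surface, if the arm or the gripper's body presses on something with over 40 N, if the wrist force passes 120 N, or if a joint passes its speed limit or range.

### The arm

A 7-joint arm with a two-finger parallel gripper is mounted at the origin on the work surface. World frame = base frame: x ahead of the robot, y to its left, z up, the work surface at z = 0. Lengths are in mm, angles in degrees, forces in N, time in s.
With the tool pointing down it reaches from about 425 to 825 mm from the base axis. Payload 3.6 kg.
Tool frame: the origin (TCP) lies midway between the tips of the shut fingers; the grasp point (between the pads) lies 19 mm behind it (bot.pinch_z is the distance from the TCP to the grasp point, in mm); z points along the fingers, y is the line along which they close (so a half turn about z gives the same grasp; the last joint's range is limited). The gripper opens to 93 mm and grips with 3 to 60 N. Pads are 15 mm wide; open, the fingers measure 128 mm over their backs; the gripper's body (75 mm by 188 mm) begins 65 mm behind the grasp point.
Start: joints at [-68.898, 35.231, -0.722, 81.555, 0.464, 63.22, -2.315], TCP at [249.97, 599.981, 218.64] pointing down, gripper open.
Joint ranges: [-178.69, 178.69], [-17.37, 117.87], [-77.05, 75.6], [15.02, 138.74], [-78.02, 258.01], [0.78, 113.62], [-162.83, 162.83]. Speed limits (degrees/s): [159.86, 159.86, 180, 180, 180, 180, 180].

### API

Orientations are given as a 3x3 rotation matrix whose columns are the frame's x, y, z axes.
In Python, from cell import bot, viewer, job gives the robot as it stands. The module is installed in compiled form; this text tells all that it offers.
- The arm moves only by the tool servo_tool, never from a script. Its argument "increments" is a list of rows, each an object with "hand": the gripper's target within -1 to 1 (shut at 1, half-way at 0, fully open at -1); "translation": the shift along the tool's x, y, z in mm, a list of three; "turn": the turn about the tool's z in degrees. A call has 1 to 5 rows; each row shifts and turns the commanded pose from where the row before left it, along the tool's axes as they then stand; what a row does not reach is not made up. A row lasts 1/10 s, in which the tool goes at most 50 mm and 8.59 degrees, less where a joint would pass 70% of its speed; a pose out of reach is approached as far as the arm can. A call with a gripper value outside its range is refused whole. The fingers move at their own pace and stop on an object; "squeeze" is the grip in N (left out, the last holds). Time passes only in rows, so rows that do not move let the fingers close. It gives the time, the measured TCP pose, the force, the opening and the grip force at its end, in the units of the state.
- bot.get_obs(): the state, without advancing time (a new reading comes with each control period).
- viewer.read_camera(name): name is "scene" or "top" or "wrist"; returns a dict with "pixels" (420x560x3 uint8, red, green, blue), "z_map" (420x560 float32, mm along the optical axis (not along the pixel's ray), 0 where there is no reading), "K" (3x3 intrinsics, pixels), "pose" (4x4, takes a point from camera to world coordinates). Camera axes: x right, y down, z forward; pixel columns grow to the right and rows downward; lengths in mm; the calibration is good to about 2 mm. A picture is of the moment at which its call begins.
- job.close_job(): hands the job in; it is judged then, once.
The state is a dict: "time": time; "joints": joint angles; "qd": joint speeds; "effort": joint torques, N m; "position": TCP position; "ee_rot": TCP orientation; "ft_force": force on the tool from outside, world axes, zero at the start; "ft_torque": the same for the moment, N m; "opening": finger opening in mm; "finger_force": force on a finger pad.
Only numpy, scipy, OpenCV 4.12 (cv2) and the standard library are available. Lean on these libraries where they do the work, as an engineer would, in place of code of your own. Each camera call takes 0.05 s, during which the arm holds its last target. There are 200 camera calls.

## Working session

There is one attempt and no reset: what is moved stays moved. The work goes in short steps, Python scripts to look and compute and a tool call to move; the robot and the scene stay as the last step left them, time stands still between calls to the robot, and variables do not carry over. Pictures are saved under pics/ and viewed, at most 10 in all, crops included, and the job is handed in when it is done.

Besides the shell and the picture viewer there is one more tool, called after "Request:" as name(argument=value, ...), one argument or row to a line, values as JSON. servo_tool: Moves the arm, as the interface text tells. Its arguments: {"type":"object","properties":{"increments":{"type":"array","items":{"type":"object","properties":{"hand":{"type":"number"},"translation":{"type":"array","items":{"type":"number"}},"turn":{"type":"number"}}}},"squeeze":{"type":"number"}},"required":["increments"]}

```bash
mkdir -p pics
python3 - <<'E'
from cell import bot,viewer
import cv2,numpy as np
o=bot.get_obs();print(o['time'],o['position'],o['ee_rot'],o['opening'])
for n in('scene','top'):
    c=viewer.read_camera(n);np.savez(''+n+'.npz',**c)
    cv2.imwrite(f'pics/{n}0.png',c['pixels'][...,::-1]);print(n,c['K'],c['pose'])
E
```

```text
0.0 [249.70645058 599.24925958 217.47241199] [[-9.23093435e-01  3.84574598e-01 -9.43413445e-04]
 [ 3.84575750e-01  9.23090260e-01 -2.42157877e-03]
 [-6.04219184e-05 -2.59815740e-03 -9.99996623e-01]] 92.91182876178621
scene [[534.9834931    0.         275.48503383]
 [  0.         534.9834931  213.23512442]
 [  0.           0.           1.        ]] [[-6.39221095e-01  5.97257775e-01 -4.84437346e-01  1.35499020e+03]
 [ 7.68903910e-01  5.07457180e-01 -3.88939569e-01  5.79558527e+02]
 [ 1.35340283e-02 -6.21104146e-01 -7.83611172e-01  1.37693862e+03]
 [ 0.00000000e+00  0.00000000e+00  0.00000000e+00  1.00000000e+00]]
top [[382.20088943   0.         284.12887615]
 [  0.         382.20088943 205.01832453]
 [  0.           0.           1.        ]] [[ 8.38901565e-03 -9.93841097e-01  1.10496601e-01  4.21027992e+02]
 [-9.99960529e-01 -8.01421534e-03  3.83566518e-03 -8.17889723e+01]
 [-2.92649813e-03 -1.10524417e-01 -9.93869100e-01  1.18594101e+03]
 [ 0.00000000e+00  0.00000000e+00  0.00000000e+00  1.00000000e+00]]
```

View pics/scene0.png

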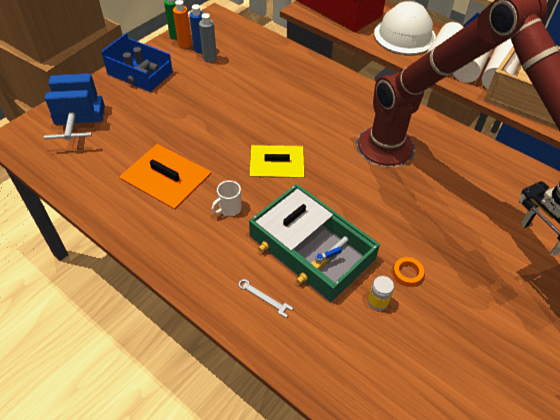

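View pics/top0.png

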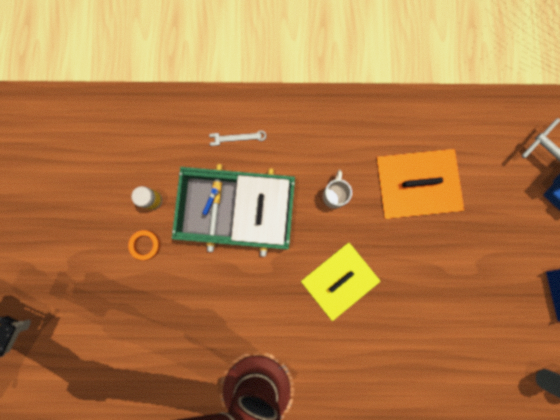

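The top view shows the green box at about (235,208). Candidates for the cover are the aluminium plate in the box (262,210), the yellow plate (341,281) and the orange plate (420,184). I choose the aluminium one, with its rib at (260,209). The blue valve is exposed at (212,200), so red is in the right (-y) half. The tin is at (145,198), the tape at (143,245), the mug at (337,193) and the wrench at (238,137).

```bash
cat > h.py <<'E'
import numpy as np,cv2
def cloud(c):
    z=c['z_map'];v,u=np.indices(z.shape);K=c['K']
    p=np.stack([(u-K[0,2])/K[0,0]*z,(v-K[1,2])/K[1,1]*z,z],-1)
    return p@c['pose'][:3,:3].T+c['pose'][:3,3]
def ray(c,uv,h):
    K=c['K'];d=c['pose'][:3,:3]@np.linalg.solve(K,np.array([*uv,1.]));o=c['pose'][:3,3]
    return o+d*(h-o[2])/d[2]
def rect(P):
    return cv2.minAreaRect(P[:,:2].astype(np.float32))
E
python3 - <<'E'
from h import *
for n in('scene','top'):
    c=dict(np.load(n+'.npz'));P=cloud(c);im=c['pixels'];hsv=cv2.cvtColor(im,cv2.COLOR_RGB2HSV)
    g=cv2.inRange(hsv,(60,80,30),(90,255,255))>0
    box0=ray(c,(235,208),83) if n=='top' else None
    if n=='top': C=box0
    near=(abs(P[...,0]-C[0])<200)&(abs(P[...,1]-C[1])<230)
    rim=g&near&(P[...,2]>76)&(P[...,2]<90)
    print(n,C,'rim',rect(P[rim]),np.median(P[rim],0),rim.sum())
    # ray-cast of rim mask
    inbox=(abs(P[...,0]-C[0])<95)&(abs(P[...,1]-C[1])<165)
    rib=inbox&(P[...,2]>100)&(im.max(-1)<90);print('rib',rect(P[rib]),np.median(P[rib],0),rib.sum())
    cov=inbox&(im.min(-1)>150)&(abs(P[...,2]-81)<8);print('cov',rect(P[cov]),np.median(P[cov],0),cov.sum())
    for nm,m in(('tin',(P[...,1]>C[1]+190)&(P[...,1]<C[1]+300)&(abs(P[...,0]-C[0]-30)<60)&(P[...,2]>60)),('mug',(P[...,1]<C[1]-190)&(P[...,1]>C[1]-340)&(abs(P[...,0]-C[0]-30)<80)&(P[...,2]>70))):
        print(nm,rect(P[m]) if m.sum() else 0,P[m][:,2].max() if m.sum() else 0)
    bb=cv2.inRange(hsv,(105,120,60),(125,255,255))>0;bb&=inbox;print('blue',rect(P[bb]),np.median(P[bb],0))
    x=cv2.resize(im[150:270,160:310] if n=='top' else im[170:310,230:400],None,fx=4,fy=4,interpolation=cv2.INTER_CUBIC)
    if n=='scene':cv2.imwrite('pics/crop1.png',x[...,::-1])
E
```

```text
Traceback (most recent call last):
NameError: name 'C' is not defined. Did you mean: 'c'?
```

```bash
cat > m.py <<'E'
from h import *
for n in('top','scene'):
    c=dict(np.load(n+'.npz'));P=cloud(c);im=c['pixels'];hsv=cv2.cvtColor(im,cv2.COLOR_RGB2HSV)
    g=cv2.inRange(hsv,(60,80,30),(90,255,255))>0
    if n=='top': C=ray(c,(235,208),83)
    near=(abs(P[...,0]-C[0])<200)&(abs(P[...,1]-C[1])<230)
    rim=g&near&(P[...,2]>76)&(P[...,2]<90)
    print(n,C,'rim',rect(P[rim]),np.median(P[rim],0),rim.sum())
    inbox=(abs(P[...,0]-C[0])<95)&(abs(P[...,1]-C[1])<165)
    rib=inbox&(P[...,2]>100)&(im.max(-1)<90);print('rib',rect(P[rib]),np.median(P[rib],0),rib.sum())
    cov=inbox&(im.min(-1)>150)&(abs(P[...,2]-81)<8);print('cov',rect(P[cov]),np.median(P[cov],0),cov.sum())
    for nm,m in(('tin',(P[...,1]>C[1]+190)&(P[...,1]<C[1]+300)&(abs(P[...,0]-C[0]-30)<60)&(P[...,2]>60)),('mug',(P[...,1]<C[1]-190)&(P[...,1]>C[1]-340)&(abs(P[...,0]-C[0]-30)<80)&(P[...,2]>70))):
        print(nm,rect(P[m]) if m.sum() else 0,P[m][:,2].max() if m.sum() else 0)
    bb=cv2.inRange(hsv,(105,120,60),(125,255,255))>0;bb&=inbox;print('blue',rect(P[bb]),np.median(P[bb],0))
    if n=='scene':cv2.imwrite('pics/crop1.png',cv2.resize(im[170:310,230:400],None,fx=4,fy=4,interpolation=cv2.INTER_CUBIC)[...,::-1])
E
python3 m.py
```

```text
top [533.79501576  64.96968565  83.        ] rim ((535.921142578125, 69.80146789550781), (333.4694519042969, 208.75733947753906), 85.41130065917969) [529.42672447 114.70157591  81.74198399] 898
rib ((529.0669555664062, -7.393192291259766), (11.344600677490234, 80.55242919921875), 85.18803405761719) [528.90305082  -7.07179243 108.39438612] 113
cov ((531.41943359375, -7.2171478271484375), (151.7520751953125, 190.4522705078125), 85.5677719116211) [531.01364717  -9.42596131  80.18671736] 3048
tin ((563.0882568359375, 329.7199401855469), (56.134464263916016, 57.59701156616211), 34.70585250854492) 105.09836283398704
mug ((587.0448608398438, -231.57057189941406), (88.21882629394531, 74.47623443603516), 28.67382049560547) 94.48375498630162
blue ((556.4050903320312, 149.72314453125), (26.378341674804688, 79.17801666259766), 67.71416473388672) [546.9029475  147.07387616  65.21827972]
scene [533.79501576  64.96968565  83.        ] rim ((538.43310546875, 70.57962036132812), (341.9369812011719, 218.64503479003906), 85.46309661865234) [574.9815337  111.39748177  81.81782624] 1193
rib ((532.4888916015625, -7.711633682250977), (17.51822280883789, 90.69902801513672), 85.3125) [535.63040156  -6.0180119  108.42571577] 124
cov ((533.3014526367188, -9.103981018066406), (160.6273193359375, 189.95455932617188), 89.46184539794922) [537.9759686    1.48558297  81.28059677] 2045
tin ((568.1276245117188, 334.568603515625), (56.9320182800293, 60.55818176269531), 78.82481384277344) 107.30270758552001
mug ((586.0863037109375, -231.943115234375), (87.68428039550781, 74.35905456542969), 29.46047019958496) 95.07185563693292
blue ((537.8931884765625, 135.43682861328125), (46.202362060546875, 108.4356689453125), 66.22972869873047) [552.15089679 148.69507159  65.05923002]
```

View pics/crop1.png

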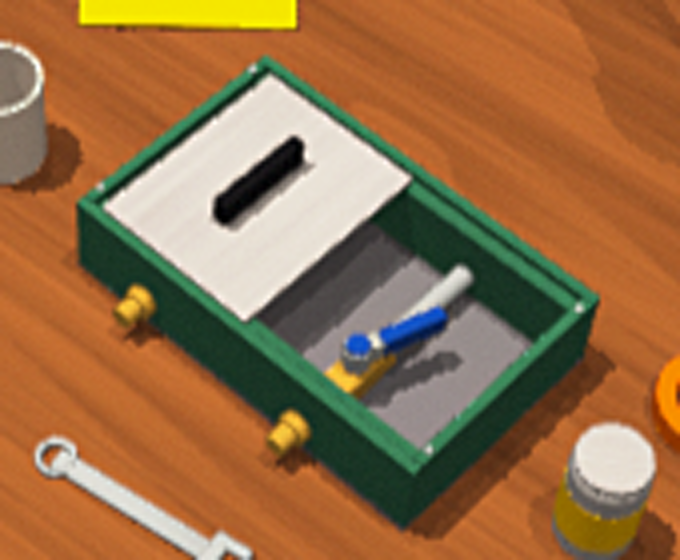

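The crop confirms the bare aluminium cover (rib at crop (258,180)) lies in the box over the red valve. The blue handle is exposed at (410,330). Box centre is about (537,70), yaw −4.6°. The measured sizes and heights match the ones given. I shut the fingers and swing round at radius 650 above everything.

Request:
servo_tool(
  increments=[
    {"hand":1,"translation":[-48,0,0],"turn":4.24},
    {"hand":1,"translation":[-48,0,0],"turn":4.24},
    {"hand":1,"translation":[-48,0,0],"turn":4.24},
    {"hand":1,"translation":[-48,0,0],"turn":4.24},
    {"hand":1,"translation":[-48,0,0],"turn":4.24},
  ],
  squeeze=20,
)

```text
time: 0.6
position: [455.7, 475.4, 217.9]
ee_rot: [[-0.72, 0.694, -0.001], [0.694, 0.72, -0.001], [-0.0, -0.001, -1.0]]
ft_force: [0.4, 0.3, -0.5]
opening: 57.3
finger_force: 0.0
```

Request:
servo_tool(
  increments=[
    {"hand":1,"translation":[-48,0,0],"turn":4.24},
    {"hand":1,"translation":[-48,0,0],"turn":4.24},
    {"hand":1,"translation":[-48,0,0],"turn":4.24},
    {"hand":1,"translation":[-48,0,0],"turn":4.24},
    {"hand":1,"translation":[-48,0,0],"turn":4.24},
  ],
)

```text
time: 1.1
position: [601.1, 286.2, 217.9]
ee_rot: [[-0.42, 0.908, -0.001], [0.908, 0.42, -0.0], [0.0, -0.001, -1.0]]
ft_force: [1.2, 0.0, -0.5]
opening: 17.7
finger_force: 0.0
```

Request:
servo_tool(
  increments=[
    {"hand":1,"translation":[-48,0,0],"turn":4.24},
    {"hand":1,"translation":[-48,0,0],"turn":4.24},
    {"hand":1,"translation":[-48,0,0],"turn":4.24},
    {"hand":1,"translation":[-48,0,0],"turn":4.24},
    {"hand":1,"translation":[-48,0,0],"turn":4.24},
  ],
)

```text
time: 1.6
position: [668.3, 57.2, 217.9]
ee_rot: [[-0.063, 0.998, -0.001], [0.998, 0.063, -0.0], [-0.0, -0.001, -1.0]]
ft_force: [0.3, -0.8, -0.1]
opening: 0.4
finger_force: 0.0
```

Request:
servo_tool(
  increments=[
    {"hand":1,"translation":[-48,-20,0],"turn":4.24},
    {"hand":1,"translation":[-48,-40,0],"turn":4.24},
    {"hand":1,"translation":[0,-40,0],"turn":0},
    {"hand":1,"translation":[0,-20,0],"turn":0},
    {"hand":1,"translation":[0,0,0],"turn":0},
  ],
)

```text
time: 2.1
position: [556.9, -21.6, 218.6]
ee_rot: [[0.083, 0.997, -0.003], [0.997, -0.083, 0.001], [0.001, -0.003, -1.0]]
ft_force: [1.5, 0.2, 0.9]
opening: 0.6
finger_force: 0.0
```

```bash
cat > st.py <<'E'
from cell import bot
import numpy as np
C=np.array([537,70.]);a=np.radians(-4.6);R=np.array([[np.cos(a),-np.sin(a)],[np.sin(a),np.cos(a)]])
o=bot.get_obs();p=o['position'];r=o['ee_rot']
print('t',o['time'],'pos',p.round(1),'box',(R.T@(p[:2]-C)).round(1),'toolyaw x,y rel box',[round(np.degrees(np.arctan2(*(R.T@r[:2,i])[::-1])),1) for i in(0,1)],'F',(R.T@o['ft_force'][:2]).round(1),o['ft_force'][2].round(1),o['opening'],'j',np.round(o['joints'],0))
E
python3 st.py
```

```text
t 2.1 pos [556.9 -21.6 218.6] box [ 27.2 -89.7] toolyaw x,y rel box [np.float64(89.8), np.float64(-0.2)] F [1.5 0.3] 0.9 0.6231846452079564 j [-13.  28.  19.  98. -11.  57.   6.]
```

Request:
servo_tool(
  increments=[
    {"hand":1,"translation":[-26,-27,0],"turn":0},
    {"hand":1,"translation":[0,0,40],"turn":0},
    {"hand":1,"translation":[0,0,40],"turn":0},
    {"hand":1,"translation":[0,0,20],"turn":0},
    {"hand":1,"translation":[0,0,0],"turn":0},
  ],
)

```text
time: 2.6
position: [529.6, -44.7, 115.6]
ee_rot: [[0.081, 0.997, -0.006], [0.997, -0.081, 0.0], [-0.0, -0.006, -1.0]]
ft_force: [-0.2, -0.1, 0.9]
opening: 0.5
finger_force: 0.0
```

Request:
servo_tool(
  increments=[
    {"hand":1,"translation":[0,0,10],"turn":0},
    {"hand":1,"translation":[0,0,10],"turn":0},
    {"hand":1,"translation":[0,0,8],"turn":0},
    {"hand":1,"translation":[0,0,0],"turn":0},
  ],
)

```text
time: 3.0
position: [530.4, -45.1, 89.9]
ee_rot: [[0.082, 0.997, -0.001], [0.997, -0.082, 0.0], [0.0, -0.001, -1.0]]
ft_force: [0.3, 0.3, 0.2]
opening: 0.8
finger_force: 0.0
```

```bash
python3 st.py
python3 - <<'E'
from cell import viewer
import cv2
cv2.imwrite('pics/w1.png',viewer.read_camera('wrist')['pixels'][...,::-1])
E
```

```text
t 3.0 pos [530.4 -45.1  89.9] box [   2.7 -115.3] toolyaw x,y rel box [np.float64(89.9), np.float64(-0.1)] F [0.3 0.3] 0.2 0.7582077722347998 j [ -8.  35.  16. 109. -15.  37.  13.]
```

View pics/w1.png

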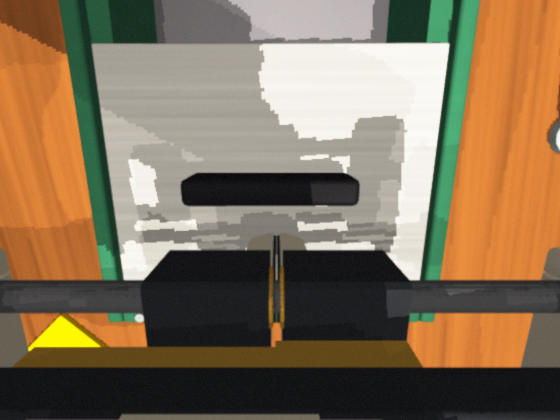

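Fingers at (275,260) stand behind the middle of the rib (270,190), just clear of the plate. I push along +x of the tool.

Request:
servo_tool(
  increments=[
    {"hand":1,"translation":[6,-1,0],"turn":0},
    {"hand":1,"translation":[6,-1,0],"turn":0},
    {"hand":1,"translation":[6,0,0],"turn":0},
    {"hand":1,"translation":[6,0,0],"turn":0},
    {"hand":1,"translation":[6,0,0],"turn":0},
  ],
)

```text
time: 3.55
position: [531.5, -16.2, 91.0]
ee_rot: [[0.083, 0.997, 0.001], [0.997, -0.083, -0.002], [-0.002, 0.001, -1.0]]
ft_force: [-0.4, -3.8, 1.3]
opening: 0.3
finger_force: 1.7
```

Request:
servo_tool(
  increments=[
    {"hand":1,"translation":[10,0,0],"turn":0},
    {"hand":1,"translation":[10,0,0],"turn":0},
    {"hand":1,"translation":[10,0,0],"turn":0},
    {"hand":1,"translation":[10,0,0],"turn":0},
    {"hand":1,"translation":[10,0,0],"turn":0},
  ],
)

```text
time: 4.05
position: [535.6, 35.3, 90.8]
ee_rot: [[0.082, 0.997, 0.0], [0.997, -0.082, -0.0], [-0.0, 0.0, -1.0]]
ft_force: [0.4, -3.6, 2.9]
opening: 0.8
finger_force: 2.2
```

```bash
python3 st.py
```

```text
t 4.05 pos [535.6  35.3  90.8] box [  1.3 -34.7] toolyaw x,y rel box [np.float64(89.9), np.float64(-0.1)] F [ 0.7 -3.6] 2.9 0.7709432313056659 j [-17.  36.  17. 109. -16.  38.   5.]
```

Request:
servo_tool(
  increments=[
    {"hand":1,"translation":[10,0,0],"turn":0},
    {"hand":1,"translation":[10,0,0],"turn":0},
    {"hand":1,"translation":[10,0,0],"turn":0},
    {"hand":1,"translation":[10,0,0],"turn":0},
    {"hand":1,"translation":[10,0,0],"turn":0},
  ],
)

```text
time: 4.55
position: [539.4, 85.2, 90.6]
ee_rot: [[0.082, 0.997, -0.0], [0.997, -0.082, -0.0], [-0.0, -0.0, -1.0]]
ft_force: [-0.4, -4.6, 3.3]
opening: 0.7
finger_force: 2.3
```

Request:
servo_tool(
  increments=[
    {"hand":1,"translation":[10,0,0],"turn":0},
    {"hand":1,"translation":[10,0,0],"turn":0},
    {"hand":1,"translation":[8,0,0],"turn":0},
    {"hand":1,"translation":[6,0,0],"turn":0},
    {"hand":1,"translation":[4,0,0],"turn":0},
  ],
)

```text
time: 5.05
position: [542.4, 123.1, 90.5]
ee_rot: [[0.081, 0.997, -0.001], [0.997, -0.081, 0.0], [0.0, -0.001, -1.0]]
ft_force: [-0.5, -3.9, 3.2]
opening: 0.8
finger_force: 2.1
```

Request:
servo_tool(
  increments=[
    {"hand":1,"translation":[3,0,0],"turn":0},
    {"hand":1,"translation":[3,0,0],"turn":0},
    {"hand":1,"translation":[3,0,0],"turn":0},
    {"hand":1,"translation":[0,0,0],"turn":0},
  ],
)

```text
time: 5.45
position: [543.2, 132.2, 90.5]
ee_rot: [[0.081, 0.997, -0.0], [0.997, -0.081, 0.001], [0.001, -0.0, -1.0]]
ft_force: [-0.5, -2.5, 1.0]
opening: 0.5
finger_force: 1.2
```

```bash
python3 st.py
```

```text
t 5.45 pos [543.2 132.2  90.5] box [ 1.2 62.5] toolyaw x,y rel box [np.float64(89.9), np.float64(-0.1)] F [-0.3 -2.5] 1.0 0.45832264858444244 j [-27.  37.  18. 105. -17.  40.  -5.]
```

Request:
servo_tool(
  increments=[
    {"hand":1,"translation":[2,0,0],"turn":0},
    {"hand":1,"translation":[2,0,0],"turn":0},
    {"hand":1,"translation":[2,0,0],"turn":0},
    {"hand":1,"translation":[0,0,0],"turn":0},
  ],
)

```text
time: 5.85
position: [543.8, 137.7, 90.5]
ee_rot: [[0.081, 0.997, -0.0], [0.997, -0.081, 0.0], [0.0, -0.0, -1.0]]
ft_force: [-0.6, -2.6, 0.9]
opening: 0.4
finger_force: 1.4
```

Request:
servo_tool(
  increments=[
    {"hand":1,"translation":[1,0,0],"turn":0},
    {"hand":1,"translation":[1,0,0],"turn":0},
    {"hand":1,"translation":[0,0,0],"turn":0},
  ],
)

```text
time: 6.15
position: [543.8, 137.7, 90.5]
ee_rot: [[0.083, 0.997, -0.001], [0.997, -0.083, -0.002], [-0.002, -0.0, -1.0]]
ft_force: [-0.7, -5.5, 1.8]
opening: 0.5
finger_force: 2.8
```

```bash
python3 st.py
```

```text
t 6.15 pos [543.8 137.7  90.5] box [ 1.4 68. ] toolyaw x,y rel box [np.float64(89.9), np.float64(-0.1)] F [-0.2 -5.5] 1.8 0.5286970546712038 j [-28.  38.  18. 105. -17.  40.  -5.]
```

Request:
servo_tool(
  increments=[
    {"hand":1,"translation":[2,0,0],"turn":0},
    {"hand":1,"translation":[1,0,0],"turn":0},
    {"hand":1,"translation":[0,0,0],"turn":0},
  ],
)

```text
time: 6.45
position: [543.8, 137.7, 90.6]
ee_rot: [[0.085, 0.996, -0.001], [0.996, -0.085, -0.006], [-0.006, -0.001, -1.0]]
ft_force: [-1.5, -8.5, 2.9]
opening: 0.6
finger_force: 4.8
```

Request:
servo_tool(
  increments=[
    {"hand":1,"translation":[-10,0,0],"turn":0},
    {"hand":1,"translation":[-10,0,0],"turn":0},
    {"hand":1,"translation":[0,0,-40],"turn":0},
    {"hand":1,"translation":[-40,0,-40],"turn":0},
    {"hand":1,"translation":[-45,0,-40],"turn":0},
  ],
)

```text
time: 6.95
position: [536.8, 51.8, 200.5]
ee_rot: [[0.077, 0.997, 0.001], [0.997, -0.077, 0.003], [0.003, 0.001, -1.0]]
ft_force: [1.5, -0.6, 0.2]
opening: 0.3
finger_force: 0.0
```

Request:
servo_tool(
  increments=[
    {"hand":1,"translation":[-45,0,0],"turn":0},
    {"hand":1,"translation":[-45,0,0],"turn":0},
    {"hand":1,"translation":[0,0,0],"turn":0},
    {"hand":1,"translation":[0,0,0],"turn":0},
  ],
)

```text
time: 7.35
position: [529.3, -40.1, 199.4]
ee_rot: [[0.084, 0.996, 0.001], [0.996, -0.084, 0.002], [0.002, 0.001, -1.0]]
ft_force: [-0.9, -0.1, -0.4]
opening: 0.9
finger_force: 0.0
```

```bash
python3 st.py
cat > m2.py <<'E'
from h import *
from cell import viewer
import sys
C=np.array([537,70.]);a=np.radians(-4.6);R=np.array([[np.cos(a),-np.sin(a)],[np.sin(a),np.cos(a)]])
t=sys.argv[1]
for n in('top','scene','wrist'):
    c=viewer.read_camera(n);P=cloud(c);im=c['pixels'];hsv=cv2.cvtColor(im,cv2.COLOR_RGB2HSV)
    B=(P[...,:2]-C)@R;inb=(abs(B[...,0])<95)&(abs(B[...,1])<165)&(P[...,2]>20)
    red=(cv2.inRange(hsv,(0,150,80),(6,255,255))|cv2.inRange(hsv,(174,150,80),(180,255,255)))>0
    blue=cv2.inRange(hsv,(105,120,60),(125,255,255))>0
    for nm,m in(('red',red&inb&(P[...,2]>55)&(P[...,2]<75)),('rib',inb&(im.max(-1)<90)&(P[...,2]>100)&(P[...,2]<115)),('cov',inb&(im.min(-1)>150)&(abs(P[...,2]-81)<6)),('blue',blue&inb)):
        if m.sum()>15:
            q=np.c_[B[m],P[m][:,2]];print(n,nm,m.sum(),'med',np.median(q,0).round(1),'rect',[np.round(k,1) for k in cv2.minAreaRect(q[:,:2].astype(np.float32))],'ymin/max',np.percentile(q[:,1],[1,99]).round(1))
    if n in sys.argv[2:]:cv2.imwrite(f'pics/{n}_{t}.png',im[...,::-1])
E
python3 m2.py a wrist
```

```text
t 7.35 pos [529.3 -40.1 199.4] box [   1.1 -110.4] toolyaw x,y rel box [np.float64(89.8), np.float64(-0.2)] F [-0.9 -0.2] -0.4 0.8867336649230683 j [-12.  27.  21. 103. -12.  52.  10.]
top rib 129 med [ -1.7  82.  107.7] rect [array([-0.2, 82.2]), array([12. , 83.6]), np.float64(89.8)] ymin/max [76.6 88.1]
top cov 2680 med [11.1 99.8 80.4] rect [array([ 0.1, 85.5]), array([151.8, 189.9]), np.float64(89.9)] ymin/max [ 13.7 159.2]
scene red 96 med [  6.5 -90.2  65.8] rect [array([ 11.3, -90.3]), array([16.6, 79.5]), np.float64(84.1)] ymin/max [-101.6  -81.2]
scene rib 140 med [  4.   87.  108.1] rect [array([ 1.7, 85.6]), array([91.4, 15.3]), np.float64(1.7)] ymin/max [78.5 93.4]
scene cov 2006 med [ 21.1 101.9  81.2] rect [array([ 0. , 86.5]), array([154.9, 189.6]), np.float64(89.8)] ymin/max [ 10.8 157.3]
wrist red 959 med [  5.3 -92.   65.5] rect [array([ 10.5, -93.7]), array([16.3, 81.5]), np.float64(85.8)] ymin/max [-103.2  -83.6]
wrist cov 13058 med [15.2 39.6 80.5] rect [array([-0.4, 35.5]), array([188.4,  54.6]), np.float64(0.0)] ymin/max [ 8.8 62.1]
```

View pics/wrist_a.png

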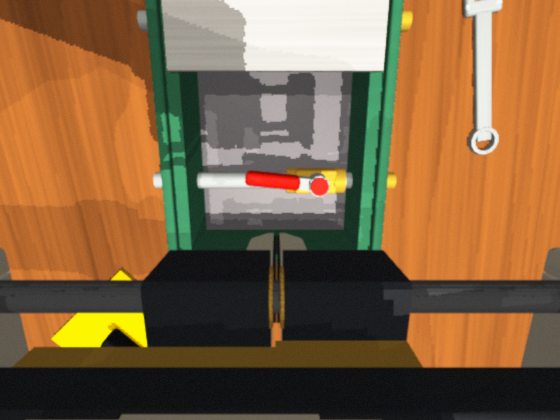

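The wrist view shows the cover at the far end (its edge at row 70) and the red handle (270,181) nearly open. Its pivot is at (319,186), which agrees with the expected (45,−95). The next move lowers the shut fingers into the bay on the handle's −y side.

Request:
servo_tool(
  increments=[
    {"hand":1,"translation":[-21,-6,0],"turn":0},
    {"hand":1,"translation":[0,0,40],"turn":0},
    {"hand":1,"translation":[0,0,40],"turn":0},
    {"hand":1,"translation":[0,0,20],"turn":0},
    {"hand":1,"translation":[0,0,0],"turn":0},
  ],
)

```text
time: 8.0
position: [519.6, -57.8, 96.3]
ee_rot: [[0.079, 0.997, -0.007], [0.997, -0.079, 0.002], [0.001, -0.007, -1.0]]
ft_force: [-0.0, 0.1, -1.0]
opening: 0.1
finger_force: 0.0
```

```bash
python3 st.py
```

```text
t 8.0 pos [519.6 -57.8  96.3] box [  -7.1 -128.8] toolyaw x,y rel box [np.float64(90.1), np.float64(0.1)] F [-0.   0.1] -1.0 0.054970071133419625 j [ -8.  35.  18. 110. -16.  38.  16.]
```

Request:
servo_tool(
  increments=[
    {"hand":1,"translation":[0,0,15],"turn":0},
    {"hand":1,"translation":[0,0,15],"turn":0},
    {"hand":1,"translation":[0,0,12],"turn":0},
    {"hand":1,"translation":[0,0,0],"turn":5},
    {"hand":1,"translation":[0,0,0],"turn":0},
  ],
)

```text
time: 8.5
position: [522.2, -59.5, 57.5]
ee_rot: [[0.167, 0.986, 0.001], [0.986, -0.167, 0.0], [0.0, 0.001, -1.0]]
ft_force: [-0.4, -0.0, 0.2]
opening: 0.2
finger_force: 0.0
```

Request:
servo_tool(
  increments=[
    {"hand":1,"translation":[6,0,0],"turn":0},
    {"hand":1,"translation":[6,0,0],"turn":0},
    {"hand":1,"translation":[5,0,0],"turn":0},
    {"hand":1,"translation":[3,0,0],"turn":0},
    {"hand":1,"translation":[0,0,0],"turn":0},
  ],
)

```text
time: 9.0
position: [525.1, -39.6, 57.3]
ee_rot: [[0.167, 0.986, 0.0], [0.986, -0.167, 0.0], [0.0, 0.0, -1.0]]
ft_force: [0.2, 1.1, -0.4]
opening: 0.5
finger_force: 0.0
```

```bash
python3 st.py
```

```text
t 9.0 pos [525.1 -39.6  57.3] box [  -3.1 -110.2] toolyaw x,y rel box [np.float64(85.0), np.float64(-5.0)] F [0.1 1.1] -0.4 0.47065428746215043 j [ -9.  38.  17. 112. -20.  33.  12.]
```

Request:
servo_tool(
  increments=[
    {"hand":1,"translation":[0,-5,6],"turn":0},
    {"hand":1,"translation":[2,0,0],"turn":0},
    {"hand":1,"translation":[5.5,-1.5,0],"turn":6},
    {"hand":1,"translation":[5.5,-1.5,0],"turn":6},
    {"hand":1,"translation":[0,0,0],"turn":0},
  ],
)

```text
time: 9.5
position: [518.6, -28.0, 50.9]
ee_rot: [[0.371, 0.929, -0.002], [0.929, -0.371, -0.003], [-0.003, -0.001, -1.0]]
ft_force: [-1.8, -3.3, 1.7]
opening: 0.5
finger_force: 1.7
```

```bash
cat >> st.py <<'E'
d=R.T@(C-p[:2])+np.array([45,-95]);x=R.T@r[:2,0];y=R.T@r[:2,1];print('pivot in tool',(d@x).round(1),(d@y).round(1))
E
python3 st.py
```

```text
t 9.5 pos [518.6 -28.   50.9] box [-10.5 -99.1] toolyaw x,y rel box [np.float64(72.8), np.float64(-17.2)] F [-1.5 -3.4] 1.7 0.5026673096707746 j [-13.  39.  21. 113. -24.  32.   3.]
pivot in tool 20.3 51.8
```

Request:
servo_tool(
  increments=[
    {"hand":1,"translation":[5.8,-1.5,0],"turn":6},
    {"hand":1,"translation":[5.5,-1.5,0],"turn":6},
    {"hand":1,"translation":[5.5,-1.5,0],"turn":6},
    {"hand":1,"translation":[5.5,-1.5,0],"turn":6},
    {"hand":1,"translation":[5.5,-1.5,0],"turn":6},
  ],
)

```text
time: 10.0
position: [526.1, -1.1, 50.8]
ee_rot: [[0.787, 0.617, -0.005], [0.617, -0.787, -0.001], [-0.005, -0.002, -1.0]]
ft_force: [-4.4, -3.5, 1.7]
opening: 0.6
finger_force: 2.7
```

```bash
python3 st.py; python3 m2.py b
```

```text
t 10.0 pos [526.1  -1.1  50.8] box [ -5.1 -71.8] toolyaw x,y rel box [np.float64(42.7), np.float64(-47.3)] F [-4.1 -3.9] 1.7 0.6316746352815334 j [-21.  41.  30. 112. -34.  36. -21.]
pivot in tool 21.1 51.1
top rib 103 med [  6.2  82.1 108.2] rect [array([ 4., 82.]), array([12.6, 69.3]), np.float64(89.5)] ymin/max [76.1 88.1]
top cov 1764 med [ 35.9 116.7  80.4] rect [array([3.5, 0.5]), array([187.2, 326.4]), np.float64(1.0)] ymin/max [ 20.1 160. ]
scene red 111 med [ 18.3 -63.   65.6] rect [array([ 20.6, -71.7]), array([18.7, 80.3]), np.float64(41.8)] ymin/max [-102.1  -39.3]
scene rib 141 med [  2.3  85.8 108.2] rect [array([-14.5,  22.6]), array([163.2,  87.6]), np.float64(75.3)] ymin/max [-64.7  92.4]
scene cov 1865 med [ 27.  106.1  81.2] rect [array([ 0.1, 85.6]), array([155.8, 189.4]), np.float64(89.7)] ymin/max [ 11.8 157.6]
wrist red 3716 med [ 17.9 -68.3  65.4] rect [array([ 21.4, -72. ]), array([17.8, 83.2]), np.float64(42.0)] ymin/max [-103.7  -41.7]
wrist rib 55 med [ -7.8 -73.9 110.1] rect [array([ -4.5, -71. ]), array([15.9,  2.1]), np.float64(42.8)] ymin/max [-76.7 -64.9]
wrist cov 27847 med [18.7 38.9 80.4] rect [array([-6.7, 43.5]), array([ 70.7, 175.1]), np.float64(90.0)] ymin/max [ 8.9 76.6]
```

The handle follows at about 48°. I carry the same arc on to the stop.

Request:
servo_tool(
  increments=[
    {"hand":1,"translation":[5.5,-1.5,0],"turn":6},
    {"hand":1,"translation":[5.5,-1.5,0],"turn":6},
    {"hand":1,"translation":[5.5,-1.5,0],"turn":6},
    {"hand":1,"translation":[5.5,-1.5,0],"turn":6},
    {"hand":1,"translation":[5.5,-1.5,0],"turn":6},
  ],
)

```text
time: 10.65
position: [547.4, 19.1, 50.7]
ee_rot: [[0.99, 0.143, -0.005], [0.143, -0.99, 0.001], [-0.005, -0.002, -1.0]]
ft_force: [-4.8, -2.2, 1.4]
opening: 0.2
finger_force: 2.7
```

Request:
servo_tool(
  increments=[
    {"hand":1,"translation":[5.5,-1.5,0],"turn":6},
    {"hand":1,"translation":[4,-1,0],"turn":4},
    {"hand":1,"translation":[0,0,0],"turn":0},
  ],
)

```text
time: 10.95
position: [557.7, 23.1, 50.6]
ee_rot: [[1.0, -0.027, -0.004], [-0.027, -1.0, 0.001], [-0.004, -0.001, -1.0]]
ft_force: [-3.5, -0.5, 1.9]
opening: 0.3
finger_force: 1.9
```

```bash
python3 st.py
```

```text
t 10.95 pos [557.7  23.1  50.6] box [ 24.4 -45.1] toolyaw x,y rel box [np.float64(3.1), np.float64(-86.9)] F [-3.4 -0.8] 1.9 0.2594194804441363 j [-29.  46.  41. 107. -44.  44. -55.]
pivot in tool 17.9 51.0
```

Now small pushes along tool x (nearly box +x) until the force rises against the stop.

Request:
servo_tool(
  increments=[
    {"hand":1,"translation":[2,0,0],"turn":3},
    {"hand":1,"translation":[2,0,0],"turn":0},
    {"hand":1,"translation":[1,0,0],"turn":0},
    {"hand":1,"translation":[0,0,0],"turn":0},
  ],
)

```text
time: 11.35
position: [561.4, 23.9, 50.6]
ee_rot: [[0.997, -0.078, -0.006], [-0.078, -0.997, 0.004], [-0.006, -0.003, -1.0]]
ft_force: [-6.3, 2.2, 3.2]
opening: 0.6
finger_force: 3.1
```

Request:
servo_tool(
  increments=[
    {"hand":1,"translation":[1,0,0],"turn":0},
    {"hand":1,"translation":[1,0,0],"turn":0},
    {"hand":1,"translation":[0,0,0],"turn":0},
  ],
)

```text
time: 11.65
position: [561.5, 24.0, 50.5]
ee_rot: [[0.997, -0.078, -0.01], [-0.078, -0.997, 0.005], [-0.01, -0.004, -1.0]]
ft_force: [-8.6, 1.6, 6.3]
opening: 0.1
finger_force: 4.8
```

```bash
python3 st.py
```

```text
t 11.65 pos [561.5  24.   50.5] box [ 28.1 -43.9] toolyaw x,y rel box [np.float64(0.1), np.float64(-89.9)] F [-8.7  1. ] 6.3 0.12121082732386536 j [-29.  47.  42. 106. -44.  45. -58.]
pivot in tool 16.8 51.1
```

It is on the stop: the position holds while the force rises. One more nudge, then I back off and lift clear.

Request:
servo_tool(
  increments=[
    {"hand":1,"translation":[2,0,0],"turn":0},
    {"hand":1,"translation":[0,0,0],"turn":0},
    {"hand":1,"translation":[-9,0,0],"turn":0},
    {"hand":1,"translation":[-10,0,0],"turn":0},
    {"hand":1,"translation":[0,0,0],"turn":0},
  ],
)

```text
time: 12.15
position: [548.9, 24.1, 51.4]
ee_rot: [[0.997, -0.081, 0.001], [-0.081, -0.997, 0.001], [0.001, -0.001, -1.0]]
ft_force: [1.1, 0.4, -0.4]
opening: 0.2
finger_force: 0.0
```

Request:
servo_tool(
  increments=[
    {"hand":1,"translation":[0,0,-30],"turn":0},
    {"hand":1,"translation":[0,0,-40],"turn":0},
    {"hand":1,"translation":[0,0,-40],"turn":0},
    {"hand":1,"translation":[0,0,-40],"turn":0},
    {"hand":1,"translation":[-40,0,0],"turn":0},
  ],
)

```text
time: 12.65
position: [518.2, 25.2, 207.2]
ee_rot: [[0.997, -0.079, 0.02], [-0.079, -0.997, -0.004], [0.02, 0.002, -1.0]]
ft_force: [-1.0, -0.2, 0.5]
opening: 0.3
finger_force: 0.0
```

```bash
python3 st.py; python3 m2.py c scene wrist
```

```text
t 12.65 pos [518.2  25.2 207.2] box [-15.1 -46.2] toolyaw x,y rel box [np.float64(0.1), np.float64(-89.9)] F [-1.  -0.3] 0.5 0.2689491691541315 j [-40.  32.  54. 106. -31.  57. -67.]
pivot in tool 60.1 48.9
top cov 411 med [ 56.9 145.1  80.7] rect [array([ 7.9, -3.4]), array([350.4, 130. ]), np.float64(79.8)] ymin/max [107.6 160.5]
scene red 110 med [ 47.  -52.7  65.8] rect [array([ 46.3, -62.2]), array([83.9, 15.5]), np.float64(88.7)] ymin/max [-104.   -20.6]
scene rib 138 med [  3.6  86.1 108. ] rect [array([ 1.1, 85. ]), array([94.6, 16.1]), np.float64(0.0)] ymin/max [77.5 92.9]
scene cov 1794 med [ 29.2 102.8  81.2] rect [array([1.2, 1.1]), array([189.2, 329.3]), np.float64(0.5)] ymin/max [ 10.1 157.5]
wrist red 1060 med [ 43.4 -59.5  65.5] rect [array([ 43.2, -63.8]), array([16.5, 82.5]), np.float64(0.3)] ymin/max [-103.8  -23.7]
wrist rib 1903 med [  2.2  80.3 107.9] rect [array([-0.4, 82.2]), array([14.3, 88. ]), np.float64(89.9)] ymin/max [75.5 88.6]
wrist cov 23088 med [32.5 88.6 80.4] rect [array([-0.1, -0. ]), array([189.6, 330. ]), np.float64(0.0)] ymin/max [  9.4 157.2]
```

View pics/scene_c.png

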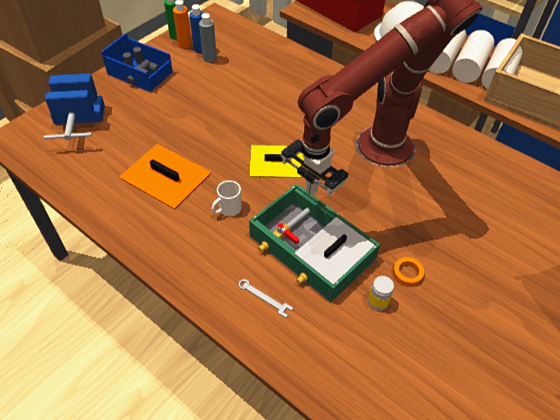

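View pics/wrist_c.png

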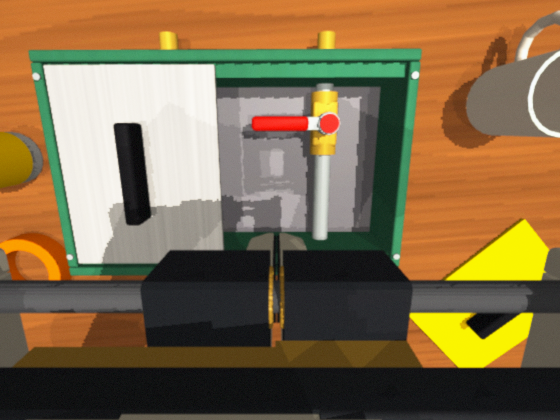

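The wrist view shows the cover against the far end (rib at (132,173)) and the red handle (285,123) square across its pipe. In the scene view the tin, mug, tape and wrench stand where they were. The arm is clear, so I let it settle and hand in.

Request:
servo_tool(
  increments=[
    {"hand":1,"translation":[0,0,0],"turn":0},
    {"hand":1,"translation":[0,0,0],"turn":0},
  ],
)

```text
time: 13.0
position: [510.6, 27.1, 201.2]
ee_rot: [[0.997, -0.081, 0.001], [-0.081, -0.997, -0.001], [0.001, 0.001, -1.0]]
ft_force: [0.4, 0.5, -1.2]
opening: 0.4
finger_force: 0.0
```

```bash
python3 -c "
from cell import job
print(job.close_job())"
```

```text
the job is handed in; nothing more can be done
None
```

The job is handed in: the cover is pushed right across to the far end wall, and the red handle is against its stop, straight across its pipe; the blue valve and the things on the bench were not touched, and it took 13 s.

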